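# Light, focus lock, shutter: shoot one stop-motion frame

### The job

Shoot the next frame of the little stop-motion figure: first switch the lamp on by pressing the raised, orange-striped end of the white rocker until it has tipped fully over, then push the yellow focus-lock key all the way in so that it stays down, and then press the red shutter key all the way down and let it spring back. Press with closed fingertips and keep to that order; do not lift or shove the control boxes or the lamp switch, do not press the blue or green key, and leave everything else on the table where it is.

Things in the scene. Friction and masses are not known exactly. Their poses are not given: they have to be found in the camera images.
- focus_top (a point): centre of the top face of the yellow round key (focus): 38 mm diameter, in the middle of its loose black control box; the key's face stands 47 mm above the table when up (15 mm proud of the box) and moves straight down. The four control boxes change places from run to run
- focus (a joint): travel of the yellow key, m: 0 up, 0.007 fully down. FOCUS LOCK: a push latch that resists with about 3.5 N of friction, has no spring and stays where it is pushed
- focus_box: loose black control box of the yellow key, 76 x 76 x 32 mm, 0.45 kg, rubber-footed; origin at the centre of its underside
- shutter_top (a point): centre of the top face of the red round key (shutter): 38 mm diameter, in the middle of its loose black control box; the key's face stands 47 mm above the table when up (15 mm proud of the box) and moves straight down. The four control boxes change places from run to run
- shutter (a joint): travel of the red key, m: 0 up, 0.007 fully down. SHUTTER: sprung, about 1.2 N to start and 4 N fully down, returns by itself
- shutter_box: loose black control box of the red key, 76 x 76 x 32 mm, 0.45 kg, rubber-footed; origin at the centre of its underside
- delete_top (a point): centre of the top face of the blue round key (delete): 38 mm diameter, in the middle of its loose black control box; the key's face stands 47 mm above the table when up (15 mm proud of the box) and moves straight down. The four control boxes change places from run to run
- delete (a joint): travel of the blue key, m: 0 up, 0.007 fully down. DELETE: sprung like the shutter, must not be pressed
- delete_box: loose black control box of the blue key, 76 x 76 x 32 mm, 0.45 kg, rubber-footed; origin at the centre of its underside
- play_top (a point): centre of the top face of the green round key (play): 38 mm diameter, in the middle of its loose black control box; the key's face stands 47 mm above the table when up (15 mm proud of the box) and moves straight down. The four control boxes change places from run to run
- play (a joint): travel of the green key, m: 0 up, 0.007 fully down. PLAY: sprung like the shutter, must not be pressed
- play_box: loose black control box of the green key, 76 x 76 x 32 mm, 0.45 kg, rubber-footed; origin at the centre of its underside
- lamp_press (a point): place to press on the lamp rocker: on the upper face of the paddle, in its middle line, 30 mm from the pivot towards the orange-striped end (raised when the lamp is off) and 8 mm short of that end; about 55 mm above the table when off, 43 mm when on. It moves with the paddle
- lamp (a joint): tilt of the white lamp rocker paddle (76 x 40 x 8 mm, pivot across its middle 45 mm above the table), rad: 0 off, striped end raised; 0.4 fully on, striped end down. Stiff pivot of about 0.06 N m, stays where it is left; hard stops at both ends
- lamp_box: loose grey box that carries the rocker, 100 x 60 x 32 mm, 0.9 kg, rubber-footed; origin at the centre of its underside, its x axis points along the paddle to the striped end
- jar: bystander, to be left alone: small amber glass paint jar with red lid, 48 mm diameter, 70 mm tall; origin at the centre of its underside
- bottle: bystander, to be left alone: small clear bottle with green cap, 44 mm diameter, 90 mm tall; origin at the centre of its underside
- tape: bystander, to be left alone: roll of blue tape lying flat, 90 mm diameter, 24 mm tall; origin at the centre of its underside
- spatula: bystander, to be left alone: palette spatula lying flat, 170 mm long; origin near its middle, on its underside
- eraser: bystander, to be left alone: white eraser, 50 x 25 x 14 mm; origin at the centre of its underside
- mug: bystander, to be left alone: blue mug 76 mm diameter, 85 mm tall, with three brushes standing in it up to 165 mm; origin at the centre of its underside
- figure: bystander, to be left alone: little figure with a round grey smiling face on a round foot, 104 mm tall, standing on the plywood animation stage; origin at the centre of its underside
Mind the look-alikes: they are no part of the job. Leave any purple or turquoise look-alike of the focus_box alone.

How it is judged:
On the way, in this order (a step that is already met when the one before it is completed fails the run):
1. the lamp rocker is tipped fully on (value of joint lamp above 0.34 rad), for 0.1 s.
2. the yellow focus-lock key is fully in, with the lamp on (value of joint focus above 0.0055 m and value of joint lamp above 0.34 rad), for 0.1 s.
3. the red shutter key is fully down, with the lamp on and the focus locked (value of joint shutter above 0.0055 m and value of joint focus above 0.005 m and value of joint lamp above 0.3 rad), for 0.1 s.
At the end, for the whole second after the job is handed in: Lamp rocker on (above 0.34 of 0.4 rad), yellow key still in (above 5.5 of 7 mm), red, blue and green keys up (below 1.5 mm); the control boxes and the lamp switch stand on the table at rest within 25 mm of where they began, and all bystanders within 20 mm (all of step 2 and value of joint each of shutter, delete, play below 0.0015 m and height (world z) of each of focus_box, shutter_box, delete_box, play_box, lamp_box below 0.01 m and distance of each of focus_box, shutter_box, delete_box, play_box, lamp_box from where it was at the start of the episode below 0.025 m and linear speed of each of focus_box, shutter_box, delete_box, play_box, lamp_box below 0.02 m/s and distance of each of jar, bottle, tape, spatula, eraser, mug, figure from where it was at the start of the episode below 0.02 m); the robot touches nothing.
It fails at once if the yellow key is pushed before the lamp is on (value of joint focus above 0.003 m and value of joint lamp below 0.3 rad).
It fails at once if the red key is pressed before the lamp is on and the focus lock is in (value of joint shutter above 0.003 m and (value of joint lamp below 0.3 rad or value of joint focus below 0.005 m)).
It fails at once if the blue or the green key is pressed (value of joint any of delete, play above 0.003 m).
It fails at once if a control box or the lamp switch is lifted 10 mm or shoved 25 mm (height (world z) of any of focus_box, shutter_box, delete_box, play_box, lamp_box above 0.01 m or distance of any of focus_box, shutter_box, delete_box, play_box, lamp_box from where it was at the start of the episode above 0.025 m).
It fails at once if a bystander is moved more than 20 mm (distance of any of jar, bottle, tape, spatula, eraser, mug, figure from where it was at the start of the episode above 0.02 m).
It also fails if it takes over 45 s, if anything falls off the work surface, if the arm or the gripper's body presses on something with over 40 N, if the wrist force passes 120 N, or if a joint passes its speed limit or range.

### The arm

A 6-joint arm with a two-finger parallel gripper is mounted at the origin on the work surface. World frame = base frame: x ahead of the robot, y to its left, z up, the work surface at z = 0. Lengths are in m, angles in rad, forces in N, time in s.
With the tool pointing down it reaches from about 0.3 to 0.85 m from the base axis. Payload 4.2 kg.
Tool frame: the origin (TCP) lies midway between the tips of the shut fingers; the grasp point (between the pads) lies 19 mm behind it; z points along the fingers, y is the line along which they close (so a half turn about z gives the same grasp; the last joint's range is limited). The gripper opens to 91 mm and grips with 3 to 60 N. Pads are 32 mm wide; open, the fingers measure 118 mm over their backs; the gripper's body (76 mm by 178 mm) begins 60 mm behind the grasp point.
Start: joints at [-1.313, 0.32, 1.565, -0, 1.257, -0.02], TCP at [0.158, -0.553, 0.214] pointing down, gripper open.
Joint ranges: [-3.11, 3.11], [-0.84, 2.01], [0.21, 2.61], [-1.34, 4.49], [0.05, 2.63], [-2.56, 2.56]. Speed limits (rad/s): [2.57, 2.57, 3.14, 3.14, 3.14, 3.14].

### API

Orientations are given as a unit quaternion [w, x, y, z].
In Python, from rig import manip, eyes gives the robot as it stands. The module is installed in compiled form; this text tells all that it offers.
- The arm moves only by the tool step_arm, never from a script. Its argument "increments" is a list of rows, each an object with "linear": the shift along the world's x, y, z in cm, a list of three; "turn": the turn, a rotation vector about the world's x, y, z in rad, a list of three. A call has 1 to 10 rows; each row shifts and turns the commanded pose from where the row before left it; what a row does not reach is not made up. A row lasts 1/10 s, in which the tool goes at most 50 mm and 8.59 degrees, less where a joint would pass 70% of its speed; a pose out of reach is approached as far as the arm can. A call is refused whole if a number of a shift passes 5 or a number of a turn 0.15, either way. A call with a gripper value outside its range is refused whole. "fingers" is the opening, from 0 (shut) to 1 (fully open), set as the call begins (left out, the last holds). The fingers move at their own pace and stop on an object; "grip_force" is the grip in N (left out, the last holds). Time passes only in rows, so rows that do not move let the fingers close. It gives the time, the measured TCP pose, the force, the opening and the grip force at its end, in the units of the state.
- manip.state(): the state, without advancing time (a new reading comes with each control period).
- eyes.camera(name): name is "scene" or "top"; returns the picture (400x640x3 uint8, blue, green, red); there is no depth.
- eyes.camera_params(name): a dict with "K" (3x3 intrinsics, pixels), "R" (3x3) and "t" (3): a world point X has camera coordinates R X + t. Camera axes: x right, y down, z forward; pixel columns grow to the right and rows downward; lengths in m; the calibration is good to about 2 mm. A picture is of the moment at which its call begins. camera_params takes no time and is no camera call.
- manip.close_job(): hands the job in; it is judged then, once.
Trained networks look in the newest picture that a camera, given by its name, has taken for a name from the list of things; names that differ only in an ending like _2 or _b are one class to them, and where a whole thing is asked for, a point or a joint stands for the part that bears it (a point fixed in the world has none). Each returns a list of dicts, best first, with "p" (0 to 1); they miss things now and then, are a little off and sometimes report something else, mostly with a low value. They report only what shows in the picture. A call takes as long as a camera call. They do not tell look-alikes from the thing itself.
- eyes.search_frame(camera, target): "extent" ([left, top, right, bottom] in pixels, round what is visible of it).
- eyes.mark_of(camera, target): "xy" ([column, row] in pixels: a listed point, or the origin of a listed thing).
The state is a dict: "clock": time; "joint_positions": joint angles; "joint_vel": joint speeds; "tau": joint torques, N m; "ee_pos": TCP position; "tcp_rot": TCP orientation; "force": force on the tool from outside, world axes, zero at the start; "wrist_torque": the same for the moment, N m; "gripper_width": finger opening in m; "finger_force": force on a finger pad.
Only numpy, scipy, OpenCV 4.12 (cv2) and the standard library are available. Lean on these libraries where they do the work, as an engineer would, in place of code of your own. Each camera call takes 0.05 s, during which the arm holds its last target. There are 200 camera calls.

## Working session

There is one attempt and no reset: what is moved stays moved. The work goes in short steps, Python scripts to look and compute and a tool call to move; the robot and the scene stay as the last step left them, time stands still between calls to the robot, and variables do not carry over. Pictures are saved under pics/ and viewed, at most 10 in all, crops included, and the job is handed in when it is done.

Besides the shell and the picture viewer there is one more tool, called as name([rows], argument=value, ...), one row to a line, values as JSON. step_arm: Moves the arm, as the interface text tells. Its arguments: {"type":"object","properties":{"increments":{"type":"array"},"fingers":{"type":"number"},"grip_force":{"type":"number"}},"required":["increments"]}

```bash
mkdir -p pics
cat > h.py <<'E'
from rig import manip, eyes
import numpy as np, cv2
def ray(cam,xy,z):
    P=eyes.camera_params(cam);K,R,t=map(np.array,(P["K"],P["R"],P["t"]))
    d=R.T@np.linalg.solve(K,[xy[0],xy[1],1]);c=-R.T@t
    return c+d*(z-c[2])/d[2]
E
python3 - <<'E'
from h import *
for c in("top","scene"):
    cv2.imwrite(f"pics/{c}0.png",eyes.camera(c))
    for n,z in(("focus_top",.047),("shutter_top",.047),("delete_top",.047),("play_top",.047),("lamp_press",.055),("lamp_box",0)):
        for r in eyes.mark_of(c,n)[:3]: print(c,n,np.round(r["xy"],1),round(r["p"],2),ray(c,r["xy"],z).round(4))
print(manip.state())
E
```

```text
top focus_top [467.3 286.1] 0.64 [ 0.3206 -0.3732  0.047 ]
top focus_top [390.6 225.9] 0.54 [ 0.4669 -0.1976  0.047 ]
top focus_top [399.3 104.3] 0.44 [ 0.7843 -0.2349  0.047 ]
top shutter_top [215.  234.1] 0.68 [0.4522 0.232  0.047 ]
top delete_top [282.4 229.4] 0.54 [0.4616 0.0674 0.047 ]
top play_top [334.  229.1] 0.5 [ 0.4608 -0.0589  0.047 ]
top play_top [446.4 170.2] 0.44 [ 0.6059 -0.3443  0.047 ]
top lamp_press [322.4 147.5] 0.61 [ 0.6671 -0.0334  0.055 ]
top lamp_box [321.9 164.5] 0.86 [ 0.6381 -0.032   0.    ]
scene focus_top [242.2 169.1] 0.44 [ 0.4799 -0.1957  0.047 ]
scene focus_top [191.5 115. ] 0.42 [ 0.3064 -0.3631  0.047 ]
scene shutter_top [408.3 166.7] 0.76 [0.4494 0.2302 0.047 ]
scene delete_top [346.9 170.5] 0.73 [0.4698 0.0727 0.047 ]
scene play_top [293.6 164. ] 0.57 [ 0.4569 -0.0653  0.047 ]
scene play_top [404.4 174.1] 0.25 [0.4729 0.2191 0.047 ]
scene play_top [171.3 222. ] 0.17 [ 0.6412 -0.3429  0.047 ]
scene lamp_press [300.5 234.8] 0.76 [ 0.662  -0.0314  0.055 ]
scene lamp_press [291.2 163.2] 0.39 [ 0.4603 -0.0707  0.055 ]
scene lamp_box [295.9 233. ] 0.75 [ 0.6312 -0.0472  0.    ]
{'clock': 0.7, 'joint_positions': array([-1.31301106e+00,  3.19555013e-01,  1.56450648e+00, -3.11825916e-05,
        1.25737939e+00, -1.99771836e-02]), 'joint_vel': array([ 2.23513584e-04,  6.04980600e-04,  2.87042740e-04,  1.79426764e-03,
       -1.69189289e-03, -9.16466981e-05]), 'tau': array([ 3.41574287e-04, -4.12229097e+01, -2.32187533e+01,  7.32285948e-02,
        3.75120412e-02,  8.53526785e-06]), 'ee_pos': array([ 0.15767549, -0.55297552,  0.21399929]), 'tcp_rot': array([ 7.71091577e-05,  9.90370825e-01,  1.38439959e-01, -5.72556614e-06]), 'force': array([0.16204827, 0.88754432, 0.29668959]), 'wrist_torque': array([-0.05017624,  0.02249678,  0.03834805]), 'finger_force': 0.0, 'gripper_width': 0.09160056970229279}
```

View pics/top0.png

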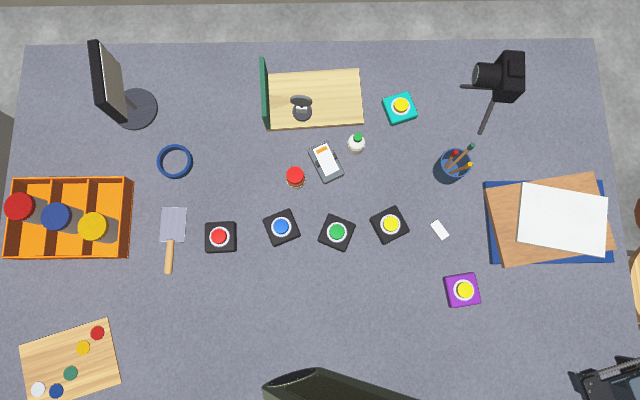

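View pics/scene0.png

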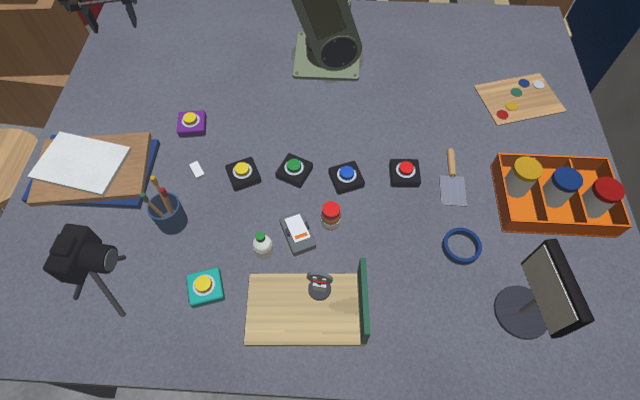

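The top view shows red (219,236), blue (282,227), green (337,232) and the black-boxed yellow (391,224). The lamp is at (325,161) with its stripe at about (322,150), and the jar (295,176) and bottle (356,143) sit beside it. The purple (463,290) and turquoise (400,106) boxes are the look-alikes. Next I'll refine the positions by colour.

Run:
```python
from h import *
W={"top":dict(y=(391,224,16),r=(219,236,16),o=(322,150,11),w=(325,160,20)),"scene":dict(y=(242,170,14),r=(406,170,14),o=(301,236,11),w=(298,230,20))}
H=dict(y=(20,35),r=(0,8),o=(8,20),w=None);Z=dict(y=.047,r=.047,o=.055,w=.047)
for c in W:
    im=cv2.imread(f"pics/{c}0.png");hsv=cv2.cvtColor(im,cv2.COLOR_BGR2HSV)
    for k,(u,v,s) in W[c].items():
        p=hsv[v-s:v+s+1,u-s:u+s+1].astype(int)
        m=((p[...,1]>110)&(p[...,2]>90)&(p[...,0]>=H[k][0])&(p[...,0]<=H[k][1])) if H[k] else ((p[...,2]>190)&(p[...,1]<40))
        m=m.astype('uint8');n,l,st,ce=cv2.connectedComponentsWithStats(m)
        i=1+st[1:,4].argmax();xy=ce[i]+[u-s,v-s]
        print(c,k,st[i],xy.round(1),ray(c,xy,Z[k]).round(4))
    for n,b in(("jar",0),("bottle",0)):
        r=eyes.mark_of(c,n)[:1]
        if r: print(c,n,ray(c,r[0]["xy"],0).round(3))
a=cv2.imread("pics/top0.png")[120:250,270:430];b=cv2.imread("pics/scene0.png")[140:270,220:380]
cv2.imwrite("pics/c0.png",cv2.resize(np.hstack([a,b]),None,fx=2.5,fy=2.5,interpolation=cv2.INTER_CUBIC))
```

```text
top y [  8   8  16  16 175] [390.3 223.5] [ 0.4729 -0.1972  0.047 ]
top r [  8   9  16  15 173] [218.3 236. ] [0.4475 0.2238 0.047 ]
top o [ 5  7 11  8 35] [321.1 149.4] [ 0.6621 -0.0302  0.055 ]
top w [  8   3  26  33 425] [326.1 160.1] [ 0.6363 -0.0425  0.047 ]
top jar [0.592 0.037 0.   ]
top bottle [ 0.686 -0.127  0.   ]
scene y [  7   6  14  13 148] [241.5 167.8] [ 0.4758 -0.1982  0.047 ]
scene r [  7   5  14  12 125] [406.  166.9] [0.4505 0.2242 0.047 ]
scene o [ 5  8 12  6 34] [300.5 235.3] [ 0.6631 -0.0313  0.055 ]
scene w [  7   4  25  28 366] [296.5 226.7] [ 0.6374 -0.0432  0.047 ]
scene jar [0.591 0.039 0.   ]
scene bottle [ 0.684 -0.111  0.   ]
```

View pics/c0.png

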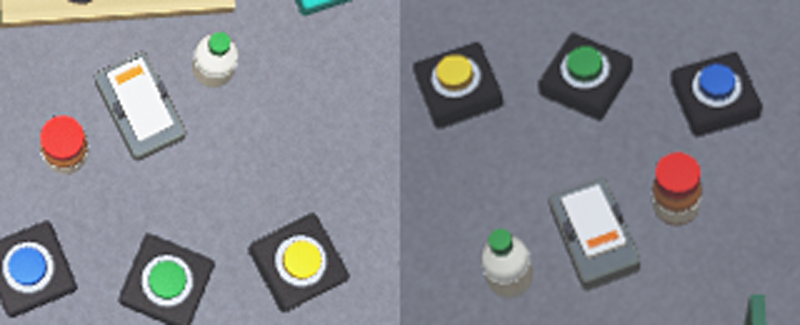

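step_arm([
  {"linear": [3.4,3.5,0],"turn": [0,0,0]},
  {"linear": [3.4,3.5,0],"turn": [0,0,0]},
  {"linear": [3.4,3.5,0],"turn": [0,0,0]},
  {"linear": [3.4,3.5,0],"turn": [0,0,0]},
  {"linear": [3.4,3.5,0],"turn": [0,0,0]},
  {"linear": [3.4,3.5,0],"turn": [0,0,0]},
  {"linear": [3.4,3.5,0],"turn": [0,0,0]},
  {"linear": [3.4,3.5,0],"turn": [0,0,0]},
  {"linear": [3.4,3.5,0],"turn": [0,0,0]},
  {"linear": [3.4,3.5,0],"turn": [0,0,0]},
], fingers=0, grip_force=20)

```text
clock: 1.9
ee_pos: [0.4989, -0.2013, 0.2142]
tcp_rot: [0.0, 0.99, 0.139, 0.0]
force: [-0.4, -0.8, -0.1]
gripper_width: 0.0142
finger_force: 0.0
```

step_arm([
  {"linear": [3.4,3.4,0],"turn": [0,0,0]},
  {"linear": [3.4,3.4,0],"turn": [0,0,0]},
  {"linear": [3.3,3.4,0],"turn": [0,0,0]},
  {"linear": [3.3,3.4,0],"turn": [0,0,0]},
  {"linear": [3.3,3.8,0],"turn": [0,0,0]},
  {"linear": [0,0,-3],"turn": [0,0,0]},
  {"linear": [0,0,-3],"turn": [0,0,0]},
  {"linear": [0,0,-3],"turn": [0,0,0]},
  {"linear": [0,0,-2.4],"turn": [0,0,0]},
  {"linear": [0,0,0],"turn": [0,0,0]},
])

```text
clock: 2.9
ee_pos: [0.6618, -0.029, 0.0959]
tcp_rot: [-0.001, 0.99, 0.139, -0.004]
force: [-0.4, 0.4, -0.3]
gripper_width: 0.0002
finger_force: 0.0
```

step_arm([
  {"linear": [0.3,0,-1.8],"turn": [0,0,0]},
  {"linear": [0,0,-1.8],"turn": [0,0,0]},
  {"linear": [0,0,-0.3],"turn": [0,0,0]},
  {"linear": [0,0,-0.3],"turn": [0,0,0]},
  {"linear": [0,0,-0.2],"turn": [0,0,0]},
  {"linear": [0,0,-0.2],"turn": [0,0,0]},
  {"linear": [0,0,-0.2],"turn": [0,0,0]},
  {"linear": [0,0,-0.2],"turn": [0,0,0]},
  {"linear": [0,0,0],"turn": [0,0,0]},
])

```text
clock: 3.8
ee_pos: [0.668, -0.0292, 0.0503]
tcp_rot: [0.0, 0.99, 0.139, 0.001]
force: [1.4, -0.0, 2.5]
gripper_width: 0.0
finger_force: 0.9
```

step_arm([
  {"linear": [0,0,-0.2],"turn": [0,0,0]},
  {"linear": [0,0,-0.1],"turn": [0,0,0]},
  {"linear": [0,0,-0.1],"turn": [0,0,0]},
  {"linear": [0,0,0],"turn": [0,0,0]},
])

```text
clock: 4.2
ee_pos: [0.6684, -0.0291, 0.0466]
tcp_rot: [0.0, 0.99, 0.138, 0.001]
force: [3.3, 1.3, 4.5]
gripper_width: 0.0007
finger_force: 2.4
```

step_arm([
  {"linear": [0,0,-0.1],"turn": [0,0,0]},
  {"linear": [0,0,-0.1],"turn": [0,0,0]},
  {"linear": [0,0,0],"turn": [0,0,0]},
])

```text
clock: 4.5
ee_pos: [0.6685, -0.0291, 0.0458]
tcp_rot: [0.0, 0.99, 0.138, 0.001]
force: [1.0, 1.1, 9.4]
gripper_width: 0.0002
finger_force: 5.2
```

step_arm([
  {"linear": [0,0,-0.1],"turn": [0,0,0]},
  {"linear": [0,0,-0.1],"turn": [0,0,0]},
  {"linear": [0,0,0],"turn": [0,0,0]},
])

```text
clock: 4.8
ee_pos: [0.6686, -0.0291, 0.0455]
tcp_rot: [0.0, 0.99, 0.138, 0.002]
force: [-2.0, 2.2, 18.7]
gripper_width: 0.0004
finger_force: 8.8
```

step_arm([
  {"linear": [0,0,1],"turn": [0,0,0]},
  {"linear": [0,0,4],"turn": [0,0,0]},
  {"linear": [0,0,4],"turn": [0,0,0]},
  {"linear": [-3.9,-3.4,0],"turn": [0,0,0]},
  {"linear": [-3.9,-3.4,0],"turn": [0,0,0]},
  {"linear": [-3.9,-3.4,0],"turn": [0,0,0]},
  {"linear": [-3.9,-3.4,0],"turn": [0,0,0]},
  {"linear": [-3.8,-3.3,0],"turn": [0,0,0]},
  {"linear": [0,0,-4],"turn": [0,0,0]},
  {"linear": [0,0,0],"turn": [0,0,0]},
])

```text
clock: 5.8
ee_pos: [0.4736, -0.1927, 0.0881]
tcp_rot: [-0.003, 0.991, 0.137, -0.005]
force: [-0.2, 0.8, -0.1]
gripper_width: 0.0004
finger_force: 0.0
```

Run:
```python
from h import *
b=eyes.camera("scene");a=eyes.camera("top")
cv2.imwrite("pics/c1.png",cv2.resize(np.hstack([a[120:260,270:430],b[130:270,210:370]]),None,fx=2.5,fy=2.5,interpolation=cv2.INTER_CUBIC))
s=manip.state();print(s["ee_pos"],s["clock"])
```

```text
[ 0.47814906 -0.19305702  0.09140652] 5.9
```

View pics/c1.png

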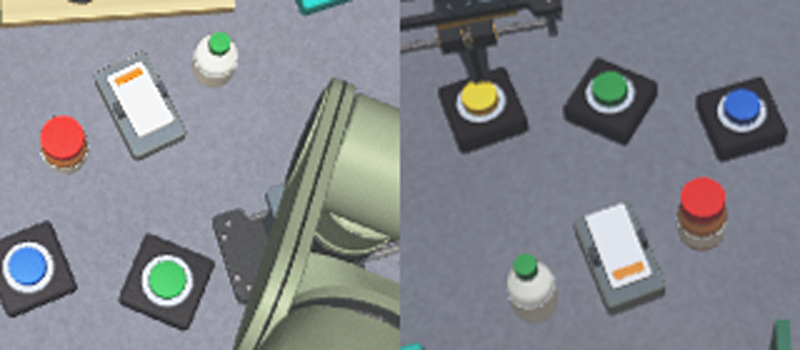

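The fingers are over the yellow key in the scene half, and the lamp hasn't visibly moved. I'll check the stripe's shift against what the tilt should give.

Run:
```python
from h import *
def proj(c,X):
    P=eyes.camera_params(c);q=P["K"]@(np.array(P["R"])@X+np.array(P["t"]));return q[:2]/q[2]
b={"scene":eyes.camera("scene"),"top":eyes.camera("top")}
for c,(u,v) in dict(top=(321,149),scene=(301,237)).items():
    hsv=cv2.cvtColor(b[c],cv2.COLOR_BGR2HSV)[v-13:v+14,u-13:u+14].astype(int)
    m=(hsv[...,1]>110)&(hsv[...,2]>90)&(hsv[...,0]>=8)&(hsv[...,0]<=20)
    ys,xs=np.nonzero(m);print(c,xs.mean()+u-13,ys.mean()+v-13,len(xs))
    print(proj(c,np.array([.6625,-.031,.0545])),proj(c,np.array([.6632,-.0307,.0435])))
print(manip.state()["ee_pos"])
```

```text
top 321.0 150.09677419354838 31
[321.46784534 149.32674683] [321.32716595 150.37989508]
scene 300.8974358974359 237.7948717948718 39
[300.652273   235.11293882] [300.93089475 237.43582419]
[ 0.48008841 -0.19319232  0.09278568]
```

The lamp is on: the stripe shifted 2.5 px, as predicted. Now I'll press yellow.

step_arm([
  {"linear": [-0.6,-0.5,0],"turn": [0,0,0]},
  {"linear": [0,0,-2],"turn": [0,0,0]},
  {"linear": [0,0,-2],"turn": [0,0,0]},
  {"linear": [0,0,-0.2],"turn": [0,0,0]},
  {"linear": [0,0,-0.2],"turn": [0,0,0]},
  {"linear": [0,0,-0.2],"turn": [0,0,0]},
  {"linear": [0,0,-0.2],"turn": [0,0,0]},
  {"linear": [0,0,-0.2],"turn": [0,0,0]},
  {"linear": [0,0,0],"turn": [0,0,0]},
])

```text
clock: 6.9
ee_pos: [0.4738, -0.1987, 0.0425]
tcp_rot: [0.001, 0.99, 0.138, 0.001]
force: [1.9, 0.1, 2.9]
gripper_width: 0.0007
finger_force: 1.4
```

step_arm([
  {"linear": [0,0,-0.2],"turn": [0,0,0]},
  {"linear": [0,0,-0.2],"turn": [0,0,0]},
  {"linear": [0,0,-0.1],"turn": [0,0,0]},
  {"linear": [0,0,0],"turn": [0,0,0]},
  {"linear": [0,0,0],"turn": [0,0,0]},
])

```text
clock: 7.4
ee_pos: [0.4739, -0.1987, 0.0401]
tcp_rot: [0.001, 0.99, 0.138, 0.001]
force: [-4.4, 3.0, 25.7]
gripper_width: 0.0008
finger_force: 12.6
```

step_arm([
  {"linear": [0,0,1],"turn": [0,0,0]},
  {"linear": [0,0,4],"turn": [0,0,0]},
  {"linear": [0,0,4],"turn": [0,0,0]},
  {"linear": [-0.2,3,0],"turn": [0,0,0]},
  {"linear": [-0.2,3,0],"turn": [0,0,0]},
  {"linear": [-0.2,3,0],"turn": [0,0,0]},
  {"linear": [-0.2,3,0],"turn": [0,0,0]},
  {"linear": [-0.2,3,0],"turn": [0,0,0]},
  {"linear": [-0.2,3,0],"turn": [0,0,0]},
  {"linear": [-0.2,3,0],"turn": [0,0,0]},
])

```text
clock: 8.4
ee_pos: [0.4582, 0.0126, 0.1265]
tcp_rot: [0.0, 0.99, 0.138, -0.001]
force: [-0.1, 1.3, -0.0]
gripper_width: 0.0003
finger_force: 0.0
```

step_arm([
  {"linear": [-0.2,3,0],"turn": [0,0,0]},
  {"linear": [-0.2,3,0],"turn": [0,0,0]},
  {"linear": [-0.2,3,0],"turn": [0,0,0]},
  {"linear": [-0.2,3,0],"turn": [0,0,0]},
  {"linear": [-0.2,3,0],"turn": [0,0,0]},
  {"linear": [-0.2,3,0],"turn": [0,0,0]},
  {"linear": [0,3,0],"turn": [0,0,0]},
  {"linear": [0,0,0],"turn": [0,0,0]},
  {"linear": [0,0,0],"turn": [0,0,0]},
  {"linear": [0,0,0],"turn": [0,0,0]},
])

```text
clock: 9.4
ee_pos: [0.4465, 0.2206, 0.1266]
tcp_rot: [0.0, 0.99, 0.138, -0.001]
force: [-0.2, 1.1, -0.2]
gripper_width: 0.0001
finger_force: 0.0
```

Run:
```python
from h import *
b=eyes.camera("scene");a=eyes.camera("top")
cv2.imwrite("pics/c2.png",np.hstack([cv2.resize(x,None,fx=2.2,fy=2.2,interpolation=cv2.INTER_CUBIC) for x in(a[120:260,190:430][:,:180],b[130:270,210:390])]))
c2=cv2.resize(np.hstack([a[120:260,200:420],b[130:270,210:430]]),None,fx=1.8,fy=1.8,interpolation=cv2.INTER_CUBIC);cv2.imwrite("pics/c2.png",c2)
def blob(im,u,v,s):
    h=cv2.cvtColor(im,cv2.COLOR_BGR2HSV)[v-s:v+s+1,u-s:u+s+1].astype(int);m=(h[...,1]>110)&(h[...,2]>90)&(h[...,0]>=20)&(h[...,0]<=35);y,x=np.nonzero(m);return x.mean()+u-s,y.mean()+v-s
for c,im,u,v,s in(("top",a,391,224,16),("scene",b,242,170,14)): 
    q=blob(im,u,v,s);print(c,q,ray(c,q,.047),ray(c,q,.040))
print(manip.state()["ee_pos"],manip.state()["force"])
```

```text
top (np.float64(390.0473372781065), np.float64(223.67455621301775)) [ 0.47241146 -0.19651128  0.047     ] [ 0.47336416 -0.19766781  0.04      ]
scene (np.float64(241.7218045112782), np.float64(169.57142857142858)) [ 0.48143879 -0.19674698  0.047     ] [ 0.47672295 -0.19852192  0.04      ]
[0.44683144 0.22051973 0.12680848] [ 0.29660586 -0.94271518 -0.02613442]
```

View pics/c2.png

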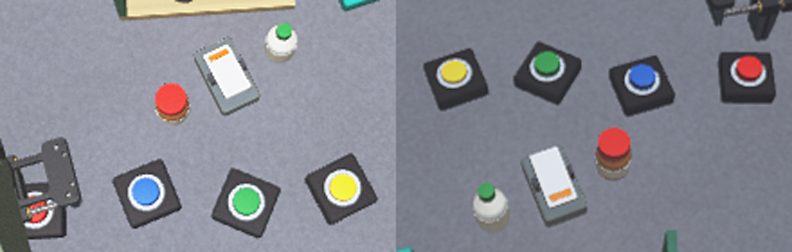

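The yellow key sits down at about 40 mm, and both cameras agree. The lamp is on and the gripper is above the red key, so I'll press red.

step_arm([
  {"linear": [0.2,0.3,-2.5],"turn": [0,0,0]},
  {"linear": [0,0,-2.5],"turn": [0,0,0]},
  {"linear": [0,0,-2.5],"turn": [0,0,0]},
  {"linear": [0,0,-0.3],"turn": [0,0,0]},
  {"linear": [0,0,-0.3],"turn": [0,0,0]},
  {"linear": [0,0,-0.3],"turn": [0,0,0]},
  {"linear": [0,0,-0.3],"turn": [0,0,0]},
  {"linear": [0,0,-0.2],"turn": [0,0,0]},
  {"linear": [0,0,0],"turn": [0,0,0]},
  {"linear": [0,0,0],"turn": [0,0,0]},
])

```text
clock: 10.5
ee_pos: [0.4496, 0.2244, 0.0401]
tcp_rot: [0.0, 0.99, 0.139, 0.001]
force: [-2.0, -3.0, 13.5]
gripper_width: -0.0
finger_force: 7.0
```

step_arm([
  {"linear": [0,0,-0.1],"turn": [0,0,0]},
  {"linear": [0,0,0],"turn": [0,0,0]},
  {"linear": [0,0,1],"turn": [0,0,0]},
  {"linear": [0,0,3],"turn": [0,0,0]},
  {"linear": [0,0,4],"turn": [0,0,0]},
  {"linear": [0,0,4],"turn": [0,0,0]},
  {"linear": [0,0,0],"turn": [0,0,0]},
  {"linear": [0,0,0],"turn": [0,0,0]},
  {"linear": [0,0,0],"turn": [0,0,0]},
])

```text
clock: 11.4
ee_pos: [0.4483, 0.2243, 0.156]
tcp_rot: [0.0, 0.99, 0.138, -0.001]
force: [-0.2, 0.0, -0.2]
gripper_width: 0.0006
finger_force: 0.0
```

Run:
```python
from h import *
cv2.imwrite("pics/s3.png",eyes.camera("scene"));print(manip.state()["ee_pos"],manip.state()["force"])
```

```text
[0.44812243 0.2242327  0.15568022] [-0.61330071  0.18929017 -0.59145299]
```

View pics/s3.png

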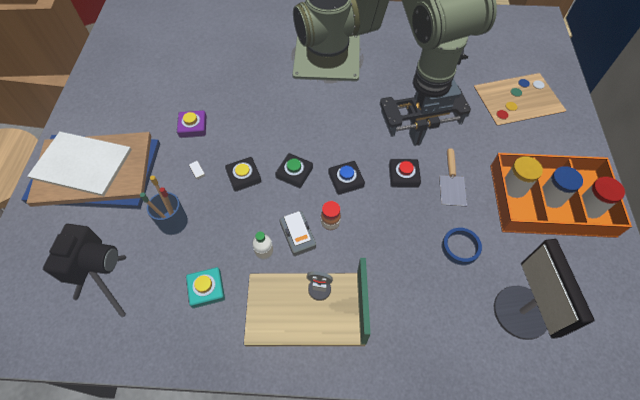

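The red key is back up at (406,169), yellow is down at (242,170), and the lamp is on at (298,232). Everything else is in place and the gripper is clear, so I'll hand in.

```bash
python3 -c "
from rig import manip
print(manip.close_job())"
```

```text
the job is handed in; nothing more can be done
None
```

I switched the lamp on, locked the yellow focus key in, and pressed and released the red shutter key, in that order; the cameras and force readings agreed at each step, and the job is handed in (no verdict was returned).

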